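Seat a rod in the V-groove against the end stop

TASK

Take the brass rod from its grey rest and lay it in the V-groove of the blue-based measuring cradle, in front of the spring clip. Then slide it along the groove, under the clip, until its end touches the red face of the end stop, pushing gently so that the stop never takes more than 15 N, and leave it seated there. Do not disturb the steel rod or anything else.

Things in the scene. Friction and masses are not known exactly. Their poses are not given: they have to be found in the camera images.
- brass_rod_center (a point): centre of the loose brass-coloured rod: round, 18 mm in diameter, 120 mm long over its two alike half-ball ends, about 180 g; x runs along the rod. It starts level, 36 mm above the worktop, in one of two alike small grey rests (100 x 50 mm), held in V-notches 40 mm either side of its centre; between them fingers can reach down to 10 mm above the worktop
- steel_rod_center (a point): centre of the like, silvery steel rod in the other rest, at least 80 mm beside the brass one; it stays there
- cradle: measuring cradle, fixed: blue base 290 x 80 x 10 mm with an aluminium 90 degree V-groove along its x, from x = -110 to +125 mm. Origin on the underside below the groove. A rod slides toward +x; its axis lies at y = 0, 36 mm above the worktop. The flanks end 3.5 mm and the side shoulders 5 mm below that axis
- groove_load (a point): where the rod's centre is to be laid: on the axis of a rod in the groove, at cradle x = -45 mm, axes as the cradle's. The groove has a gap here, cradle x -72 to -18 mm, in which fingers can reach down to 12 mm above the worktop
- groove_clip (a point): on the rod axis below the spring clip, at cradle x = +45 mm. A dark steel bridge, 76 mm high with a knob to 84 mm, carries a white roller (12 mm thick) that presses on the rod from above: getting the rod's end under it takes about 3 to 6 N of push, further sliding drags with about 3 to 8 N (friction is hidden)
- stop_region (a point): on the rod axis at cradle x = +91 mm, NOT the stop itself: the dark end stop (61 mm high) is clamped over the groove anywhere within 24 mm before or beyond this point and is not measured. Its red face, 22 x 22 mm, looks back along the groove and is sprung: it gives 1 mm for every 6 N, 5 mm at most
- parafilm_mid (a point): middle of a loose roll of film standing on end, 52 mm in diameter, 50 mm high; bystander
- timer_mid (a point): middle of a loose white timer standing up, 32 x 66 x 62 mm; bystander
- tape_lab: loose roll of tape lying flat, 100 mm in diameter, 25 mm high; bystander

How it is judged (in metres and radians):
On the way, in this order (a step that is already met when the one before it is completed fails the run):
1. the brass rod lies in the groove in front of the clip (x of brass_rod_center in the frame of cradle between -0.085 and -0.018 m and y of brass_rod_center in the frame of cradle between -0.003 and 0.003 m and z of brass_rod_center in the frame of cradle below 0.039 m and angle between the x axis of brass_rod_center and the x axis of cradle, either way round below 0.06 rad), for 0.1 s.
2. the rod's end touches the stop's red face (contact force between brass_rod and stop_face above 0.3 N), for 0.1 s.
At the end, for the whole second after the job is handed in: the brass rod lies at rest in the groove under the clip (axis within 3 mm and 0.05 rad of the groove's), released, its end within 1.5 mm of the stop's red face (x of brass_rod_center in the frame of stop_face above -0.0615 m and y of brass_rod_center in the frame of cradle between -0.003 and 0.003 m and z of brass_rod_center in the frame of cradle between 0.033 and 0.039 m and angle between the x axis of brass_rod_center and the x axis of cradle, either way round below 0.05 rad and linear speed of brass_rod below 0.01 m/s); the robot touches nothing.
It fails at once if the stop is pressed with more than 15 N (contact force between stop_face and anything else above 15 N).
It fails at once if the steel rod is disturbed (moved 15 mm) (distance of steel_rod_center from where it was at the start of the episode above 0.015 m).
It fails at once if a bystander is disturbed (moved 20 mm) (distance of any of parafilm_mid, timer_mid, tape_lab from where it was at the start of the episode above 0.02 m).
It also fails if it takes over 64 s, if anything falls off the work surface, if the arm or the gripper's body presses on something with over 40 N, if the wrist force passes 120 N, or if a joint passes its speed limit or range.

ROBOT

A 7-joint arm with a two-finger parallel gripper is mounted at the origin on a cart in front of the work surface, level with it; the furniture and walls round the work are solid. World frame = base frame: x ahead of the robot, y to its left, z up, the work surface at z = 0. Lengths are in m, angles in degrees, forces in N, time in s.
With the tool pointing down it reaches from about 0.425 to 0.875 m from the base axis. Payload 4.7 kg.
Tool frame: the origin (TCP) lies on the mounting face of the last link; the fingertips stand 182 mm ahead of it and the grasp point (between the pads) lies 164 mm ahead of it; z points along the fingers, y is the line along which they close (so a half turn about z gives the same grasp; the last joint's range is limited). The gripper opens to 87 mm and grips with 3 to 60 N. Pads are 19 mm wide; open, the fingers measure 117 mm over their backs; the gripper's body (75 mm by 190 mm) begins 51 mm behind the grasp point.
Start: joints at [-68.234, 18.392, -4.016, 83.108, 1.295, 78.541, -3.26], TCP at [0.233, 0.607, 0.405] pointing down, gripper open.
Joint ranges: [-163.93, 163.93], [-17.29, 119.83], [-79.2, 71.16], [3.27, 140.29], [-89.18, 269.18], [5.43, 117.66], [-154.24, 154.24]. Speed limits (degrees/s): [147.25, 147.25, 180, 180, 180, 180, 180].

INTERFACE

Orientations are given as [roll, pitch, yaw] about the fixed x, y, z axes, in that order (R = Rz(yaw) Ry(pitch) Rx(roll)).
In Python, from cell import env gives the robot as it stands.
- The arm moves only by the tool servo_tool, never from a script. Its argument "plan" is a list of rows, each an object with "xyz": the shift along the tool's x, y, z in cm, a list of three; "twist": the turn, a rotation vector about the tool's x, y, z in degrees, a list of three; "jaw": the closure, from 0 (fully open) to 1 (shut). In form: [{"xyz": [x, y, z], "twist": [wx, wy, wz], "jaw": jaw}, ...]. A call has 1 to 10 rows; each row is the pose to reach, as a shift and turn from the pose commanded when the call began, along the tool's axes at that moment; what a row does not reach only later rows make up. A row lasts 1/12 s, in which the tool goes at most 41.7 mm and 7.16 degrees, less where a joint would pass 70% of its speed; a pose out of reach is approached as far as the arm can. A call with a gripper value outside its range is refused whole. The fingers move at their own pace and stop on an object; "newtons" is the grip in N (left out, the last holds). Time passes only in rows, so rows that repeat a pose let the fingers close. It gives the time, the measured TCP pose, the force, the opening and the grip force at its end, in the units of the state.
- env.get_obs(): the state, without advancing time (a new reading comes with each control period).
- env.read_camera(name): name is "scene" or "top" or "wrist"; returns a dict with "img" (384x512x3 uint8, red, green, blue), "camera_matrix" (3x3 intrinsics, pixels), "k1" (the pictures are not rectified: a ray, as slopes to the right and down, at radius r is drawn at 1 + k1 r^2 times it, then the intrinsics apply), "R" (3x3) and "t" (3): a world point X has camera coordinates R X + t. Camera axes: x right, y down, z forward; pixel columns grow to the right and rows downward; lengths in m; the calibration is good to about 2 mm. A picture is of the moment at which its call begins. There is no depth.
- env.sign_off(): hands the job in; it is judged then, once.
The state is a dict: "time_s": time; "qpos": joint angles; "joint_velocities": joint speeds; "effort": joint torques, N m; "tool_pos": TCP position; "tool_rot": TCP orientation; "force": force on the tool from outside, world axes, zero at the start; "wrist_torque": the same for the moment, N m; "grip_width": finger opening in m; "grasp_force": force on a finger pad.
Only numpy, scipy, OpenCV 4.12 (cv2) and the standard library are available. Lean on these libraries where they do the work, as an engineer would, in place of code of your own. Each camera call takes 0.05 s, during which the arm holds its last target. There are 200 camera calls.

## Working session

There is one attempt and no reset: what is moved stays moved. The work goes in short steps, Python scripts to look and compute and a tool call to move; the robot and the scene stay as the last step left them, time stands still between calls to the robot, and variables do not carry over. Pictures are saved under pics/ and viewed, at most 10 in all, crops included, and the job is handed in when it is done.

Besides the shell and the picture viewer there is one more tool, called after "Emit:" in YAML: its name, and indented under it one key for each argument. servo_tool: Moves the arm, as the interface text tells. Its arguments: {"type":"object","properties":{"plan":{"type":"array","items":{"type":"object","properties":{"xyz":{"type":"array","items":{"type":"number"}},"twist":{"type":"array","items":{"type":"number"}},"jaw":{"type":"number"}}}},"newtons":{"type":"number"}},"required":["plan"]}

```bash
mkdir -p pics; ls; cat > h.py <<'E'
import numpy as np, cv2
from cell import env
def cam(n):
    d=env.read_camera(n); return d
def ray(d,uv):
    K=np.array(d["camera_matrix"]);R=np.array(d["R"]);t=np.array(d["t"])
    p=cv2.undistortPoints(np.array(uv,float).reshape(-1,1,2),K,np.array([d["k1"],0,0,0],float)).reshape(-1,2)
    v=np.c_[p,np.ones(len(p))]@R
    return -R.T@t, v
def onz(d,uv,z):
    c,v=ray(d,uv); s=(z-c[2])/v[:,2]; return c+s[:,None]*v
def proj(d,X):
    K=np.array(d["camera_matrix"]);R=np.array(d["R"]);t=np.array(d["t"])
    return cv2.projectPoints(np.array(X,float).reshape(-1,1,3),cv2.Rodrigues(R)[0],t,K,np.array([d["k1"],0,0,0],float))[0].reshape(-1,2)
def save(d,n,s=1):
    cv2.imwrite(n,cv2.resize(d["img"][:,:,::-1],None,fx=s,fy=s))
E
python3 - <<'E'
from h import *
for n in("scene","top","wrist"):
    d=cam(n);save(d,f"pics/{n}0.png",1.5);np.save(f"{n}0.npy",d,allow_pickle=True)
    print(n,-d["R"].T@d["t"],d["R"][2],d["k1"],d["camera_matrix"][0][0])
o=env.get_obs();print(o)
E
```

```text
pics
scene [-0.3312992  -0.44770073  0.70619181] [ 0.7042372   0.41447843 -0.57641791] -0.053758751515890706 410.28376508083295
top [0.41487944 0.02798369 1.2567215 ] [ 6.80102527e-02  5.69235358e-04 -9.97684460e-01] -0.020369555204097018 397.3133221876715
wrist [0.16764894 0.63061276 0.38258567] [ 0.23377009 -0.09258541 -0.9678737 ] 0.004730906893359212 299.5703949736596
{'time_s': 0.15, 'qpos': array([-68.23388927,  18.43009999,  -4.01500828,  83.15915857,
         1.29711445,  78.53941782,  -3.26041405]), 'joint_velocities': array([-0.01463287, -0.12075837, -0.04838346, -0.19705113, -0.00787313,
       -0.07956996,  0.03540658]), 'effort': array([ 1.71357233e-04, -4.91796327e+01, -4.04366562e-01, -3.12877965e+01,
       -6.38494408e-02,  4.03605122e-02,  1.47441224e-04]), 'tool_pos': array([0.23248479, 0.60684516, 0.40390073]), 'tool_rot': array([-1.79916654e+02,  7.22244403e-03,  1.59042806e+02]), 'force': array([-0.69231723,  0.57530932, -0.18557164]), 'wrist_torque': array([-0.00812737,  0.02716277,  0.03981111]), 'grasp_force': 0.0, 'grip_width': 0.0864030415548521}
```

View pics/top0.png

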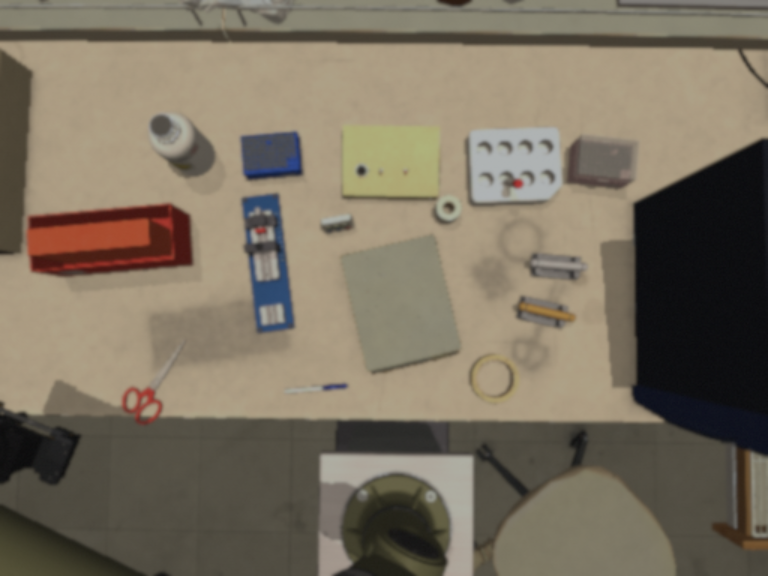

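View pics/scene0.png

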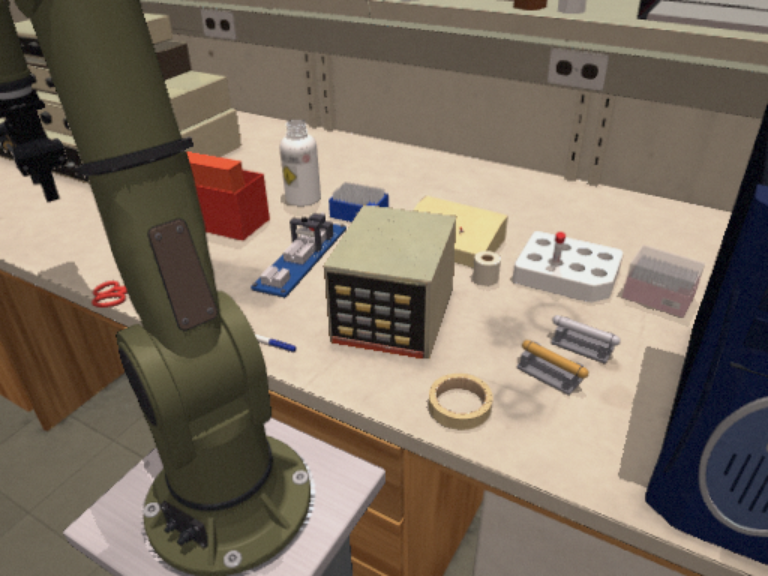

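The top view (at 1.5x) shows the cradle at about (265,262) with its +x pointing up the image. The brass rod is at (546,312), the steel rod at (557,265) and the red stop face near (262,230). The scene view confirms this, with a tall drawer box between the rods and the cradle.

```bash
cat > m.py <<'E'
from h import *
T=np.load("top0.npy",allow_pickle=True).item();S=np.load("scene0.npy",allow_pickle=True).item()
def mask(d,lo,hi,box):
    hsv=cv2.cvtColor(d["img"],cv2.COLOR_RGB2HSV);m=cv2.inRange(hsv,lo,hi);z=np.zeros_like(m);x0,y0,x1,y1=box;z[y0:y1,x0:x1]=m[y0:y1,x0:x1]
    n,l,s,c=cv2.connectedComponentsWithStats(z);k=1+np.argmax(s[1:,4]);return (l==k).astype(np.uint8)
def axis(m):
    p=np.argwhere(m)[:,::-1].astype(float);c=p.mean(0);u=np.linalg.svd(p-c,full_matrices=False)[2][0];q=(p-c)@u
    return c,np.array([c+u*(q.min()-.5),c+u*(q.max()+.5)]),len(p)
for n,d,b in(("top",T,(330,190,400,225)),("scene",S,(335,220,400,260))):
    c,e,k=axis(mask(d,(10,110,90),(25,255,255),b));print(n,c,e.tolist(),k)
    print(onz(d,[c],.036),onz(d,e,.036))
m=mask(T,(95,130,40),(125,255,255),(155,122,200,225))
r=cv2.minAreaRect(cv2.findContours(m,0,2)[0][0].astype(np.float32));b=cv2.boxPoints(r);print(r);print(onz(T,b,.01),onz(T,[r[0]],.01))
# box top height in scene vs top
print("box top cand",onz(T,np.array([[342,255],[434,237],[458,350],[372,371]])/1.5,.13))
print("box base",onz(S,np.array([[332,342],[424,355]])/1.5,0))
print("instr",onz(T,np.array([[635,205],[635,385]])/1.5,.3), onz(S,np.array([[650,500],[690,320]])/1.5,0))
E
python3 m.py
python3 - <<'E'
import cv2
a=cv2.imread("pics/top0.png")
import numpy as np
d=np.load("top0.npy",allow_pickle=True).item()["img"][:,:,::-1]
s=np.load("scene0.npy",allow_pickle=True).item()["img"][:,:,::-1]
A=cv2.resize(d[125:225,150:205],None,fx=6,fy=6);B=cv2.resize(s[135:200,165:240],None,fx=6,fy=6)
o=np.zeros((600,800,3),np.uint8);o[:A.shape[0],:A.shape[1]]=A;o[:B.shape[0],340:340+B.shape[1]]=B
cv2.imwrite("pics/crop.png",o)
E
```

```text
top [364.10752688 207.66129032] [[345.40596084721096, 203.35116237995737], [382.5342907303407, 211.90808492841757]] 186
[[ 0.44879971 -0.30458308  0.036     ]] [[ 0.46134693 -0.24696717  0.036     ]
 [ 0.43643665 -0.36136345  0.036     ]]
scene [369.72204473 238.84664537] [[347.9356251706505, 228.00693453021344], [391.6736330878115, 249.76853501530738]] 313
[[ 0.44729393 -0.30664252  0.036     ]] [[ 0.4606954  -0.24627414  0.036     ]
 [ 0.43460944 -0.36383511  0.036     ]]
((180.8538360595703, 197.3307647705078), (42.7919807434082, 21.95414924621582), 82.87498474121094)
[[0.53691654 0.30888854 0.01      ]
 [0.54640204 0.2402804  0.01      ]
 [0.41297017 0.22042776 0.01      ]
 [0.40356098 0.28853769 0.01      ]] [[0.47472061 0.26448017 0.01      ]]
box top cand [[ 0.54871483  0.10910717  0.13      ]
 [ 0.5854537  -0.06562367  0.13      ]
 [ 0.37168793 -0.11230889  0.13      ]
 [ 0.33043224  0.04899098  0.13      ]]
box base [[ 3.41604538e-01  5.88068536e-02  1.11022302e-16]
 [ 3.89440516e-01 -9.95959162e-02  0.00000000e+00]]
instr [[ 0.61678326 -0.37921165  0.3       ]
 [ 0.3257696  -0.37460733  0.3       ]] [[ 0.27349904 -0.49869495  0.        ]
 [ 0.71259539 -0.48871318  0.        ]]
```

View pics/crop.png

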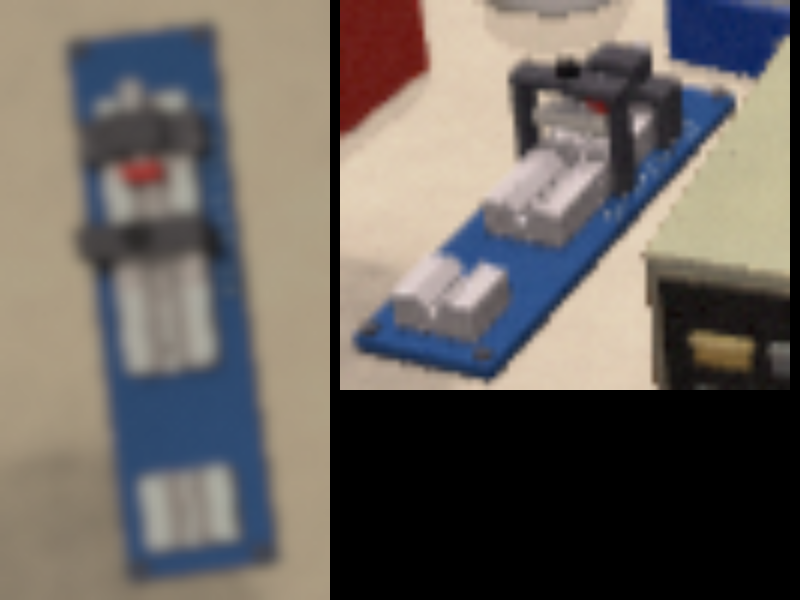

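```bash
cat >> h.py <<'E'
from scipy.spatial.transform import Rotation as Ro
def goto(p,yaw,roll=180,pitch=0):
    o=env.get_obs();R=Ro.from_euler('xyz',o["tool_rot"],degrees=True)
    d=R.inv().apply(np.array(p)-o["tool_pos"])*100
    w=(R.inv()*Ro.from_euler('xyz',[roll,pitch,yaw],degrees=True)).as_rotvec(degrees=True)
    print("d cm",d.round(2),"twist",w.round(2))
E
python3 - <<'E'
from h import *
goto((.48,.32,.42),120);goto((.55,.02,.42),95);goto((.448,-.3055,.36),77.6)
E
```

```text
d cm [-33.37 -17.94  -1.58] twist [-0.08  0.04 39.04]
d cm [-50.64 -43.45  -1.54] twist [-7.000e-02  5.000e-02  6.404e+01]
d cm [-52.76 -77.48   4.51] twist [-6.000e-02  7.000e-02  8.144e+01]
```

Emit:
servo_tool:
  plan:
    - {"xyz": [-33.4, -17.9, -1.6], "twist": [0, 0, 39], "jaw": 0}
    - {"xyz": [-33.4, -17.9, -1.6], "twist": [0, 0, 39], "jaw": 0}
    - {"xyz": [-33.4, -17.9, -1.6], "twist": [0, 0, 39], "jaw": 0}
    - {"xyz": [-33.4, -17.9, -1.6], "twist": [0, 0, 39], "jaw": 0}
    - {"xyz": [-33.4, -17.9, -1.6], "twist": [0, 0, 39], "jaw": 0}
    - {"xyz": [-33.4, -17.9, -1.6], "twist": [0, 0, 39], "jaw": 0}
    - {"xyz": [-33.4, -17.9, -1.6], "twist": [0, 0, 39], "jaw": 0}
    - {"xyz": [-33.4, -17.9, -1.6], "twist": [0, 0, 39], "jaw": 0}
    - {"xyz": [-33.4, -17.9, -1.6], "twist": [0, 0, 39], "jaw": 0}
    - {"xyz": [-33.4, -17.9, -1.6], "twist": [0, 0, 39], "jaw": 0}

```text
time_s: 0.98
tool_pos: [0.486, 0.3119, 0.4212]
tool_rot: [179.9, 0.3, 119.3]
force: [0.5, -1.4, 0.7]
grip_width: 0.0867
grasp_force: 0.0
```

```bash
python3 - <<'E'
from h import *
d=cam("wrist");np.save("w1.npy",d,allow_pickle=True);save(d,"pics/w1.png",1.5)
o=env.get_obs();print(o["tool_pos"],o["tool_rot"],-d["R"].T@d["t"])
goto((.55,.02,.42),95)
E
```

```text
[0.48439055 0.31440693 0.42101306] [1.79953436e+02 1.74091744e-01 1.19430131e+02] [0.45169557 0.3707335  0.39971799]
d cm [-28.86  -8.75   0.18] twist [ 0.08  0.16 24.43]
```

View pics/w1.png

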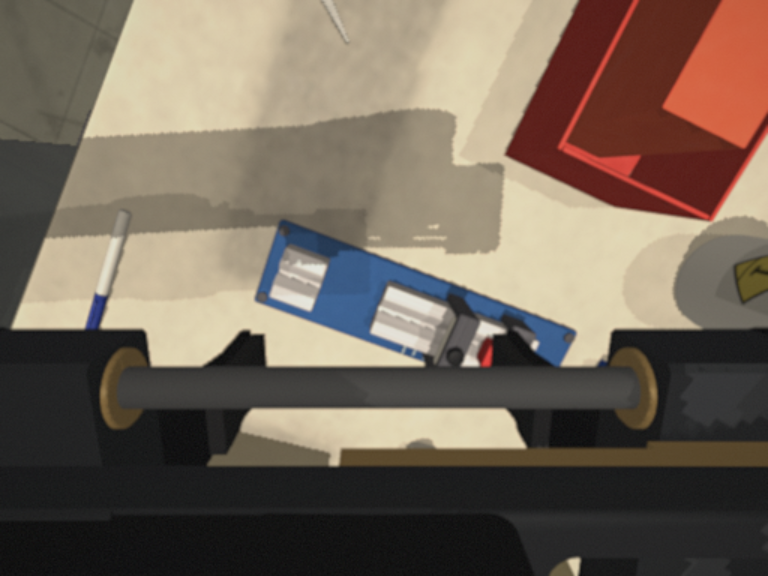

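The wrist view shows the whole rear half of the cradle. The base corners are at (282,220), (258,298) and (575,332), and the clip is at (455,340). I'll fit the edges next.

```bash
python3 - <<'E'
from h import *
d=np.load("w1.npy",allow_pickle=True).item()
hsv=cv2.cvtColor(d["img"],cv2.COLOR_RGB2HSV)
m=cv2.inRange(hsv,(95,120,30),(125,255,255));m[:,:165]=0;m[:140]=0;m[240:]=0
A,B,C=[np.array(p)/1.5 for p in((282,220),(258,298),(575,332))]
def edge(P,Q,inn,ch):
    pts=[];n=np.array([-(Q-P)[1],(Q-P)[0]]);n/=np.linalg.norm(n);n*=np.sign(n@(inn-P))
    for s in np.linspace(.1,.9,40):
        q=P+s*(Q-P);t=np.arange(-5,5.01,.1)
        v=cv2.remap(ch.astype(np.float32),(q+t[:,None]*n)[:,0].astype(np.float32)[None],(q+t[:,None]*n)[:,1].astype(np.float32)[None],cv2.INTER_LINEAR)[0]
        g=np.gradient(cv2.GaussianBlur(v[None],(11,1),0)[0]);pts.append(q+t[np.argmax(abs(g))]*n)
    return np.array(pts)
im=d["img"].astype(float);ch=im[:,:,0]-im[:,:,2]
cen=(A+B+C)/3
def fit(p):
    X=onz(d,p,.01)[:,:2];l=cv2.fitLine(X.astype(np.float32),cv2.DIST_HUBER,0,.001,.001).ravel();return l
l1=fit(edge(A,C,cen,ch));l2=fit(edge(A,B,cen,ch));l1*=1
u=l1[:2]*np.sign(l1[0]);print("long dir deg",np.degrees(np.arctan2(u[1],u[0])),"short",np.degrees(np.arctan2(l2[1],l2[0])))
n=np.array([-u[1],u[0]])
# corner = intersection
M=np.c_[l1[:2],-l2[:2]];s=np.linalg.solve(M,l2[2:]-l1[2:]);K=l1[2:]+s[0]*l1[:2]
print("corner rear-left",K, "y of origin along n:",l1[2:]@n-.04)
org=K+.145*u-.04*n;print("origin if centred",org)
def cr(p,z):
    X=onz(d,np.array(p)/1.5,z)[:,:2]-org;return np.c_[X@u,X@n]
print("front corner C",cr([C*1.5],.01),"B",cr([B*1.5],.01))
print("block corners",cr([(292,247),(328,262),(270,297),(307,310),(390,284),(371,336)],.031).round(4))
# predicted pixels for check
def P(x,y,z):return proj(d,[[*(org+x*u+y*n),z]])[0]*1.5
for a in((-110,17.5,31),(-72,17.5,31),(-18,17.5,31),(-18,-17.5,31),(45,0,84)):print(a,P(*np.array(a)/1e3).round(1))
np.save("crad.npy",np.r_[org,u])
# red face in w1 & top
T=np.load("top0.npy",allow_pickle=True).item()
for nm,dd,(x0,y0,x1,y1) in(("w",d,(310,215,340,250)),("t",T,(165,140,185,165))):
    h=cv2.cvtColor(dd["img"],cv2.COLOR_RGB2HSV);r=(cv2.inRange(h,(0,150,80),(8,255,255))|cv2.inRange(h,(172,150,80),(180,255,255)))[y0:y1,x0:x1]
    p=np.argwhere(r)[:,::-1]+[x0,y0]
    if len(p):
        X=onz(dd,p,.047)[:,:2]-org;print(nm,len(p),(X@u).min(),(X@u).max(),(X@n).mean())
E
```

```text
long dir deg 8.221848 short -81.561745
corner rear-left [0.39795    0.29536852] y of origin along n: 0.1954233
origin if centred [0.54717994 0.27651557]
front corner C [[0.13982931 0.03873159]] B [[-0.1417386  -0.03505918]]
block corners [[-0.1252  0.0247]
 [-0.0932  0.0235]
 [-0.1292 -0.0229]
 [-0.0961 -0.0225]
 [-0.038   0.0245]
 [-0.0363 -0.0249]]
(-110, 17.5, 31) [306.6 261.5]
(-72, 17.5, 31) [349.4 277.5]
(-18, 17.5, 31) [408.8 299.6]
(-18, -17.5, 31) [393.7 335.6]
(45, 0, 84) [481.4 368.1]
w 137 0.05161926363508347 0.06559456350468428 0.0009976416109587054
t 8 0.058579657680925344 0.06287339516635479 -0.0016330195242235152
```

Emit:
servo_tool:
  plan:
    - {"xyz": [-28.9, -8.7, 0], "twist": [0, 0, 24.5], "jaw": 0}
    - {"xyz": [-28.9, -8.7, 0], "twist": [0, 0, 24.5], "jaw": 0}
    - {"xyz": [-28.9, -8.7, 0], "twist": [0, 0, 24.5], "jaw": 0}
    - {"xyz": [-28.9, -8.7, 0], "twist": [0, 0, 24.5], "jaw": 0}
    - {"xyz": [-28.9, -8.7, 0], "twist": [0, 0, 24.5], "jaw": 0}
    - {"xyz": [-28.9, -8.7, 0], "twist": [0, 0, 24.5], "jaw": 0}
    - {"xyz": [-28.9, -8.7, 0], "twist": [0, 0, 24.5], "jaw": 0}
    - {"xyz": [-28.9, -8.7, 0], "twist": [0, 0, 24.5], "jaw": 0}

```text
time_s: 1.7
tool_pos: [0.5502, 0.0195, 0.421]
tool_rot: [180.0, 0.2, 95.0]
force: [-0.8, -0.5, 0.7]
grip_width: 0.0869
grasp_force: 0.0
```

```bash
python3 - <<'E'
from h import *
goto((.448,-.3055,.36),77.6)
E
```

```text
d cm [-31.45 -13.03   6.2 ] twist [ 0.07  0.19 17.44]
```

Emit:
servo_tool:
  plan:
    - {"xyz": [-31.4, -13.0, 6.2], "twist": [0, 0.2, 17.4], "jaw": 0.3}
    - {"xyz": [-31.4, -13.0, 6.2], "twist": [0, 0.2, 17.4], "jaw": 0.3}
    - {"xyz": [-31.4, -13.0, 6.2], "twist": [0, 0.2, 17.4], "jaw": 0.3}
    - {"xyz": [-31.4, -13.0, 6.2], "twist": [0, 0.2, 17.4], "jaw": 0.3}
    - {"xyz": [-31.4, -13.0, 6.2], "twist": [0, 0.2, 17.4], "jaw": 0.3}
    - {"xyz": [-31.4, -13.0, 6.2], "twist": [0, 0.2, 17.4], "jaw": 0.3}
    - {"xyz": [-31.4, -13.0, 6.2], "twist": [0, 0.2, 17.4], "jaw": 0.3}
    - {"xyz": [-31.4, -13.0, 6.2], "twist": [0, 0.2, 17.4], "jaw": 0.3}
    - {"xyz": [-31.4, -13.0, 6.2], "twist": [0, 0.2, 17.4], "jaw": 0.3}
    - {"xyz": [-31.4, -13.0, 6.2], "twist": [0, 0.2, 17.4], "jaw": 0.3}

```text
time_s: 2.53
tool_pos: [0.4487, -0.3016, 0.3581]
tool_rot: [-179.9, -0.1, 77.8]
force: [-1.2, -0.1, -0.1]
grip_width: 0.0608
grasp_force: 0.0
```

```bash
python3 - <<'E'
from h import *
d=cam("wrist");np.save("w2.npy",d,allow_pickle=True);save(d,"pics/w2.png",1.5)
print(proj(d,[[.448,-.3055,.036],[.46134,-.24697,.036],[.4356,-.3625,.036]])*1.5)
goto((.448,-.3055,.20),77.6)
E
```

```text
[[380.33488486 281.76706435]
 [381.45415088 192.55139669]
 [380.14742493 360.5231609 ]]
d cm [-0.73 -0.05 15.82] twist [-0.09 -0.21  0.36]
```

View pics/w2.png

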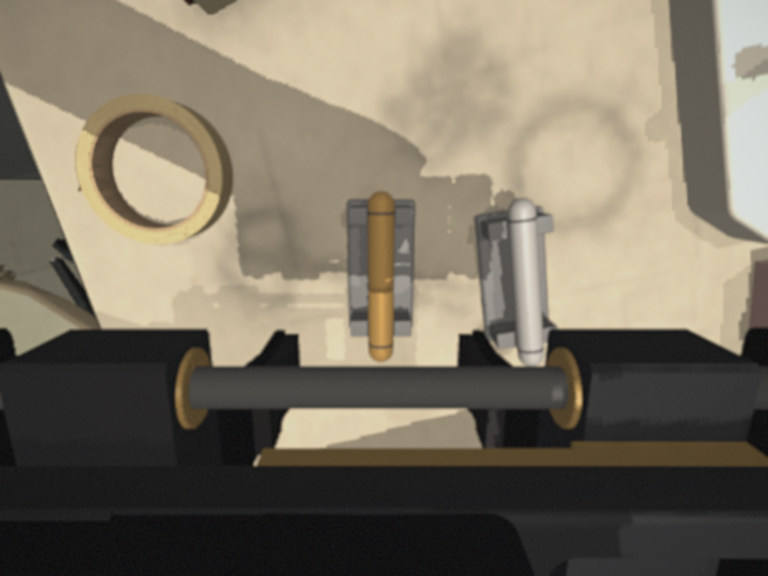

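The projected rod ends (381,192) and (380,360) match the picture, so the pose estimate holds. I'll descend and grip.

Emit:
servo_tool:
  plan:
    - {"xyz": [-0.7, 0, 3], "twist": [0, -0.2, 0.3], "jaw": 0.3}
    - {"xyz": [-0.7, 0, 6], "twist": [0, -0.2, 0.3], "jaw": 0.3}
    - {"xyz": [-0.7, 0, 9], "twist": [0, -0.2, 0.3], "jaw": 0.3}
    - {"xyz": [-0.7, 0, 12], "twist": [0, -0.2, 0.3], "jaw": 0.3}
    - {"xyz": [-0.7, 0, 14.5], "twist": [0, -0.2, 0.3], "jaw": 0.3}
    - {"xyz": [-0.7, 0, 15.8], "twist": [0, -0.2, 0.3], "jaw": 0.3}
    - {"xyz": [-0.7, 0, 15.8], "twist": [0, -0.2, 0.3], "jaw": 0.3}
    - {"xyz": [-0.7, 0, 15.8], "twist": [0, -0.2, 0.3], "jaw": 0.3}
  newtons: 20

```text
time_s: 3.25
tool_pos: [0.4502, -0.3036, 0.2009]
tool_rot: [-179.9, -0.0, 78.0]
force: [0.3, -0.2, 0.6]
grip_width: 0.061
grasp_force: 0.0
```

Emit:
servo_tool:
  plan:
    - {"xyz": [0, 0, 0], "twist": [0, 0, 0], "jaw": 1}
    - {"xyz": [0, 0, 0], "twist": [0, 0, 0], "jaw": 1}
    - {"xyz": [0, 0, 0], "twist": [0, 0, 0], "jaw": 1}
    - {"xyz": [0, 0, 0], "twist": [0, 0, 0], "jaw": 1}
    - {"xyz": [0, 0, 0], "twist": [0, 0, 0], "jaw": 1}
    - {"xyz": [0, 0, 0], "twist": [0, 0, 0], "jaw": 1}
    - {"xyz": [0, 0, 0], "twist": [0, 0, 0], "jaw": 1}
    - {"xyz": [0, 0, 0], "twist": [0, 0, 0], "jaw": 1}
  newtons: 20

```text
time_s: 3.92
tool_pos: [0.4491, -0.3047, 0.2008]
tool_rot: [-179.9, -0.0, 77.8]
force: [-0.9, 0.9, 2.1]
grip_width: 0.0171
grasp_force: 20.0
```

Emit:
servo_tool:
  plan:
    - {"xyz": [0, 0, -1], "twist": [0, 0, 0], "jaw": 1}
    - {"xyz": [0, 0, -3], "twist": [0, 0, 0], "jaw": 1}
    - {"xyz": [0, 0, -6], "twist": [0, 0, 0], "jaw": 1}
    - {"xyz": [0, 0, -10], "twist": [0, 0, 0], "jaw": 1}
    - {"xyz": [0, 0, -14], "twist": [0, 0, 0], "jaw": 1}
    - {"xyz": [0, 0, -18], "twist": [0, 0, 0], "jaw": 1}
    - {"xyz": [0, 0, -22], "twist": [0, 0, 0], "jaw": 1}
    - {"xyz": [0, 0, -22], "twist": [0, 0, 0], "jaw": 1}

```text
time_s: 4.58
tool_pos: [0.4503, -0.3068, 0.4293]
tool_rot: [179.3, 0.1, 77.8]
force: [0.7, -1.8, -2.0]
grip_width: 0.0174
grasp_force: 20.0
```

```bash
python3 - <<'E'
from h import *
o=env.get_obs();print(o["tool_pos"],o["grip_width"],o["grasp_force"])
goto((.55,.0,.42),130)
E
```

```text
[ 0.45027881 -0.30676404  0.42927975] 0.017354269282731073 19.99865412712097
d cm [32.09  3.25  0.91] twist [  0.64   0.43 -52.2 ]
```

Emit:
servo_tool:
  plan:
    - {"xyz": [3.2, 0.3, 0], "twist": [0, 0, -5.2], "jaw": 1}
    - {"xyz": [6.4, 0.6, 0], "twist": [0, 0, -10.4], "jaw": 1}
    - {"xyz": [9.6, 0.9, 0], "twist": [0, 0, -15.6], "jaw": 1}
    - {"xyz": [12.8, 1.2, 0], "twist": [0, 0, -20.8], "jaw": 1}
    - {"xyz": [16, 1.6, 0], "twist": [0, 0, -26], "jaw": 1}
    - {"xyz": [19.2, 2, 0], "twist": [0, 0, -31.2], "jaw": 1}
    - {"xyz": [22.4, 2.3, 0], "twist": [0, 0, -36.4], "jaw": 1}
    - {"xyz": [25.6, 2.6, 0], "twist": [0, 0, -41.6], "jaw": 1}
    - {"xyz": [28.8, 2.9, 0], "twist": [0, 0, -46.8], "jaw": 1}
    - {"xyz": [32, 3.2, 0], "twist": [0, 0, -52], "jaw": 1}

```text
time_s: 5.42
tool_pos: [0.5481, 0.0026, 0.4208]
tool_rot: [-180.0, -0.0, 130.1]
force: [0.8, -0.9, -2.0]
grip_width: 0.0173
grasp_force: 20.0
```

```bash
python3 - <<'E'
from h import *
goto((.4829,.2672,.40),188.2)
E
```

```text
d cm [24.45 12.05  2.09] twist [-0.000e+00 -3.000e-02 -5.813e+01]
```

Emit:
servo_tool:
  plan:
    - {"xyz": [2.4, 1.2, 0.2], "twist": [0, 0, -5.8], "jaw": 1}
    - {"xyz": [4.9, 2.4, 0.4], "twist": [0, 0, -11.6], "jaw": 1}
    - {"xyz": [7.3, 3.6, 0.6], "twist": [0, 0, -17.4], "jaw": 1}
    - {"xyz": [9.8, 4.8, 0.8], "twist": [0, 0, -23.2], "jaw": 1}
    - {"xyz": [12.2, 6, 1], "twist": [0, 0, -29], "jaw": 1}
    - {"xyz": [14.7, 7.2, 1.2], "twist": [0, 0, -34.8], "jaw": 1}
    - {"xyz": [17.1, 8.4, 1.4], "twist": [0, 0, -40.6], "jaw": 1}
    - {"xyz": [19.6, 9.6, 1.6], "twist": [0, 0, -46.4], "jaw": 1}
    - {"xyz": [22, 10.8, 1.8], "twist": [0, 0, -52.2], "jaw": 1}
    - {"xyz": [24.4, 12, 2], "twist": [0, 0, -58.1], "jaw": 1}

```text
time_s: 6.25
tool_pos: [0.4833, 0.2664, 0.4007]
tool_rot: [-180.0, -0.0, -171.8]
force: [-0.1, 0.3, -1.6]
grip_width: 0.0173
grasp_force: 20.0
```

Emit:
servo_tool:
  plan:
    - {"xyz": [0, 0, 4], "twist": [0, 0, 0], "jaw": 1}
    - {"xyz": [0, 0, 8], "twist": [0, 0, 0], "jaw": 1}
    - {"xyz": [0, 0, 8], "twist": [0, 0, 0], "jaw": 1}
    - {"xyz": [0, 0, 8], "twist": [0, 0, 0], "jaw": 1}

```text
time_s: 6.58
tool_pos: [0.4831, 0.2648, 0.3191]
tool_rot: [-179.8, -0.3, -172.1]
force: [-0.3, -0.7, -0.6]
grip_width: 0.0175
grasp_force: 20.0
```

```bash
python3 - <<'E'
from h import *
d=cam("wrist");np.save("w3.npy",d,allow_pickle=True);save(d,"pics/w3.png",1.5)
c=np.load("crad.npy");u=c[2:];n=np.array([-u[1],u[0]]);g=c[:2]-.02*u
print(proj(d,[[*(g+x*u+y*n),z] for x,y,z in((-.110,.024,.031),(-.110,-.024,.031),(-.11,0,.02),(-.072,.024,.031),(-.072,-.024,.031),(-.125,.04,.01),(-.125,-.04,.01))])*1.5)
o=env.get_obs();print(o["tool_pos"],o["tool_rot"])
goto((.4829,.2672,.30),188.2)
E
```

```text
[[425.71473513 184.86547775]
 [342.78543916 185.28263081]
 [384.05798253 184.75359603]
 [424.36315209 250.00481974]
 [344.32337539 250.3454905 ]
 [448.88260178 159.08183139]
 [318.96514504 159.77476367]]
[0.48419934 0.26523648 0.32154286] [-1.79984848e+02 -2.86132450e-02 -1.72109826e+02]
d cm [0.1  0.21 2.15] twist [-0.02 -0.03 -0.31]
```

View pics/w3.png

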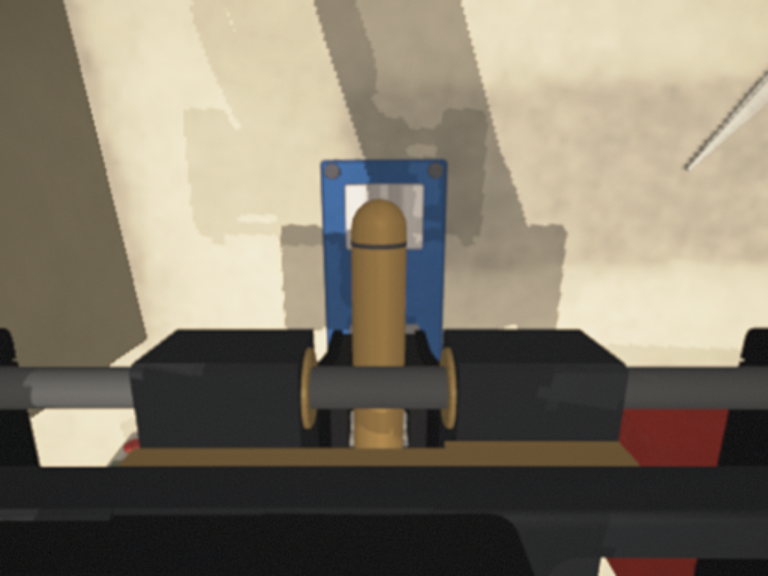

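The wrist view shows the rear block at columns 345 to 424 and rows 184 to 248, against a prediction of 343 to 426 and 185 to 250. The cradle pose is therefore good to under 1 mm, and I'll correct 2 mm sideways and lower.

Emit:
servo_tool:
  plan:
    - {"xyz": [0.1, 0.2, 2.2], "twist": [0, 0, -0.3], "jaw": 1}
    - {"xyz": [0.1, 0.2, 5], "twist": [0, 0, -0.3], "jaw": 1}
    - {"xyz": [0.1, 0.2, 8], "twist": [0, 0, -0.3], "jaw": 1}
    - {"xyz": [0.1, 0.2, 10], "twist": [0, 0, -0.3], "jaw": 1}
    - {"xyz": [0.1, 0.2, 11], "twist": [0, 0, -0.3], "jaw": 1}
    - {"xyz": [0.1, 0.2, 11], "twist": [0, 0, -0.3], "jaw": 1}
    - {"xyz": [0.1, 0.2, 11], "twist": [0, 0, -0.3], "jaw": 1}
    - {"xyz": [0.1, 0.2, 11], "twist": [0, 0, -0.3], "jaw": 1}

```text
time_s: 7.3
tool_pos: [0.4839, 0.268, 0.2134]
tool_rot: [179.9, 0.2, -171.8]
force: [-0.7, 0.2, -1.6]
grip_width: 0.0175
grasp_force: 20.0
```

```bash
python3 - <<'E'
from h import *
o=env.get_obs();print(o["tool_pos"],o["tool_rot"],o["force"])
goto((.4829,.2672,.2008),188.2)
E
```

```text
[0.48388232 0.26801813 0.21339862] [ 179.87560686    0.20600987 -171.77711387] [-0.71476611  0.24074108 -1.5937485 ]
d cm [ 0.11 -0.07  1.26] twist [0.12 0.21 0.02]
```

Emit:
servo_tool:
  plan:
    - {"xyz": [0.1, 0, 0.4], "twist": [0, 0, 0], "jaw": 1}
    - {"xyz": [0.1, 0, 0.7], "twist": [0, 0, 0], "jaw": 1}
    - {"xyz": [0.1, 0, 0.9], "twist": [0, 0, 0], "jaw": 1}
    - {"xyz": [0.1, 0, 1.1], "twist": [0, 0, 0], "jaw": 1}
    - {"xyz": [0.1, 0, 1.1], "twist": [0, 0, 0], "jaw": 1}
    - {"xyz": [0.1, 0, 1.1], "twist": [0, 0, 0], "jaw": 1}
    - {"xyz": [0.1, 0, 1.1], "twist": [0, 0, 0], "jaw": 1}

```text
time_s: 7.88
tool_pos: [0.4817, 0.2673, 0.2007]
tool_rot: [180.0, -0.0, -171.7]
force: [-2.4, -0.9, 6.8]
grip_width: 0.0173
grasp_force: 20.0
```

```bash
python3 - <<'E'
from h import *
o=env.get_obs();print(o["tool_pos"],o["tool_rot"],o["force"])
goto((.4829,.2672,.2008),188.2)
E
```

```text
[0.48165719 0.26731409 0.20070931] [ 1.79979956e+02 -3.06290877e-02 -1.71748237e+02] [-2.39326567 -0.93888414  6.76529617]
d cm [-0.12 -0.03 -0.01] twist [ 0.02 -0.03  0.05]
```

Emit:
servo_tool:
  plan:
    - {"xyz": [0, 0, 0], "twist": [0, 0, 0], "jaw": 0.6}
    - {"xyz": [0, 0, 0], "twist": [0, 0, 0], "jaw": 0.6}
    - {"xyz": [0, 0, 0], "twist": [0, 0, 0], "jaw": 0.6}
    - {"xyz": [0, 0, 0], "twist": [0, 0, 0], "jaw": 0.6}
    - {"xyz": [0, 0, -2], "twist": [0, 0, 0], "jaw": 0.6}
    - {"xyz": [0, 0, -5], "twist": [0, 0, 0], "jaw": 0.6}
    - {"xyz": [0, 0, -8], "twist": [0, 0, 0], "jaw": 0.6}
    - {"xyz": [4, 0, -10], "twist": [0, 0, 0], "jaw": 0.6}
    - {"xyz": [8, 0, -10], "twist": [0, 0, 0], "jaw": 0.6}
    - {"xyz": [8, 0, -10], "twist": [0, 0, 0], "jaw": 0.6}

```text
time_s: 8.72
tool_pos: [0.3965, 0.2551, 0.2993]
tool_rot: [180.0, -0.4, -171.6]
force: [0.0, -0.2, -1.4]
grip_width: 0.0347
grasp_force: 0.0
```

```bash
python3 - <<'E'
from h import *
o=env.get_obs();print(o["tool_pos"],o["tool_rot"],o["force"])
c=np.load("crad.npy");u=c[2:];n=np.array([-u[1],u[0]]);g=c[:2]-.02*u
for nm in("top","scene"):
    d=cam(nm);np.save(nm+"1.npy",d,allow_pickle=True)
    h=cv2.cvtColor(d["img"],cv2.COLOR_RGB2HSV);q=proj(d,[[*(g-.045*u),.036]])[0].astype(int)
    m=cv2.inRange(h,(10,110,80),(25,255,255));w=np.zeros_like(m);w[q[1]-40:q[1]+40,q[0]-40:q[0]+40]=1;p=np.argwhere(m*w)[:,::-1]
    if len(p)==0: print(nm,"none");continue
    X=onz(d,p,.038)[:,:2]-g;print(nm,len(p),(X@u).min(),(X@u).max(),(X@n).mean(),np.polyfit(X@u,X@n,1))
    a=d["img"][q[1]-45:q[1]+45,q[0]-50:q[0]+50,::-1];cv2.imwrite(f"pics/{nm}1.png",cv2.resize(a,None,fx=5,fy=5))
r=cv2.imread("pics/top1.png"),cv2.imread("pics/scene1.png");cv2.imwrite("pics/both1.png",cv2.resize(np.hstack(r),None,fx=.8,fy=.8))
E
```

```text
[0.39653001 0.25506038 0.29930937] [ 179.98738467   -0.36642209 -171.56822041] [ 0.02657157 -0.20146991 -1.40301276]
top 132 -0.08547676166246339 0.008766839817349156 -0.0013661644929336039 [ 0.00488565 -0.00117002]
scene 228 -0.12074321906398103 0.13935155414505787 0.050123218471996626 [1.17255217 0.05306095]
```

View pics/both1.png

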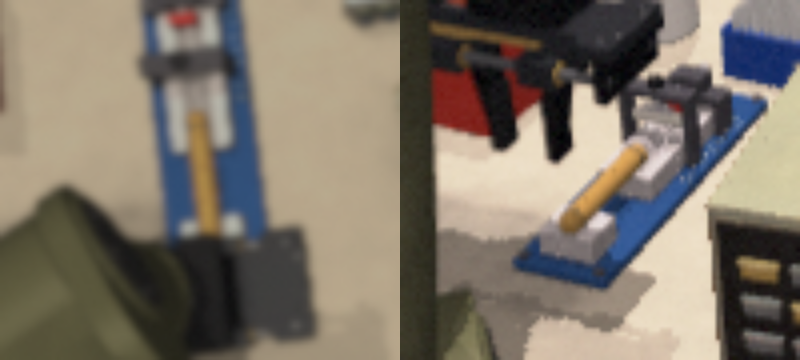

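The rod lies in the groove in front of the clip, with its front end about at cradle x = +10 mm. Next I'll close the fingers and drop behind its tail.

```bash
cat >> h.py <<'E'
c=np.load("crad.npy");u=c[2:];n=np.array([-u[1],u[0]]);g=c[:2]-.02*u
def st():
    o=env.get_obs();p=o["tool_pos"];q=p[:2]-g;print("t",o["time_s"],"u",(q@u*1e3).round(2),"v",(q@n*1e3).round(2),"z",p[2].round(4),"Fu",(o["force"][:2]@u).round(2),"Fz",o["force"][2].round(2),o["tool_rot"].round(2))
E
python3 - <<'E'
from h import *
st();goto([*(g-.142*u),.2165],188.2)
E
```

```text
t 8.8167 u -127.64 v 0.35 z 0.2999 Fu -0.08 Fz -0.21 [ 1.7994e+02 -2.0000e-02 -1.7165e+02]
d cm [ 1.43 -0.04  8.34] twist [ 0.06 -0.02  0.15]
```

Emit:
servo_tool:
  plan:
    - {"xyz": [1.4, 0, 0], "twist": [0, 0, 0.1], "jaw": 1}
    - {"xyz": [1.4, 0, 0], "twist": [0, 0, 0.1], "jaw": 1}
    - {"xyz": [1.4, 0, 2], "twist": [0, 0, 0.1], "jaw": 1}
    - {"xyz": [1.4, 0, 4], "twist": [0, 0, 0.1], "jaw": 1}
    - {"xyz": [1.4, 0, 6], "twist": [0, 0, 0.1], "jaw": 1}
    - {"xyz": [1.4, 0, 7.5], "twist": [0, 0, 0.1], "jaw": 1}
    - {"xyz": [1.4, 0, 8.2], "twist": [0, 0, 0.1], "jaw": 1}
    - {"xyz": [1.4, 0, 8.2], "twist": [0, 0, 0.1], "jaw": 1}
    - {"xyz": [1.4, 0, 8.2], "twist": [0, 0, 0.1], "jaw": 1}
    - {"xyz": [1.4, 0, 8.2], "twist": [0, 0, 0.1], "jaw": 1}

```text
time_s: 9.65
tool_pos: [0.3894, 0.2541, 0.2187]
tool_rot: [180.0, 0.1, -171.9]
force: [0.1, 0.3, 0.6]
grip_width: 0.0006
grasp_force: 0.0
```

```bash
python3 -c "
from h import *
st();goto([*(g-.122*u),.2165],188.2)"
```

```text
t 9.65 u -139.35 v 0.4 z 0.2187 Fu 0.18 Fz 0.63 [ 1.7995e+02  6.0000e-02 -1.7188e+02]
d cm [-1.73 -0.04  0.22] twist [ 0.05  0.06 -0.08]
```

Emit:
servo_tool:
  plan:
    - {"xyz": [-0.5, 0, 0.15], "twist": [0, 0, 0], "jaw": 1}
    - {"xyz": [-1, 0, 0.15], "twist": [0, 0, 0], "jaw": 1}
    - {"xyz": [-1.5, 0, 0.15], "twist": [0, 0, 0], "jaw": 1}
    - {"xyz": [-1.9, 0, 0.15], "twist": [0, 0, 0], "jaw": 1}
    - {"xyz": [-2.3, 0, 0.15], "twist": [0, 0, 0], "jaw": 1}
    - {"xyz": [-2.7, 0, 0.15], "twist": [0, 0, 0], "jaw": 1}
    - {"xyz": [-3.1, 0, 0.15], "twist": [0, 0, 0], "jaw": 1}
    - {"xyz": [-3.5, 0, 0.15], "twist": [0, 0, 0], "jaw": 1}

```text
time_s: 10.32
tool_pos: [0.4231, 0.2588, 0.2161]
tool_rot: [-180.0, -0.1, -171.8]
force: [-3.2, 0.6, 1.0]
grip_width: 0.0008
grasp_force: 1.2
```

```bash
python3 -c "
from h import *
st()"
```

```text
t 10.3167 u -105.32 v 0.25 z 0.2161 Fu -3.12 Fz 0.99 [-1.8000e+02 -1.0000e-01 -1.7184e+02]
```

Emit:
servo_tool:
  plan:
    - {"xyz": [-0.3, 0, 0], "twist": [0, 0, 0], "jaw": 1}
    - {"xyz": [-0.6, 0, 0], "twist": [0, 0, 0], "jaw": 1}
    - {"xyz": [-0.9, 0, 0], "twist": [0, 0, 0], "jaw": 1}
    - {"xyz": [-1.2, 0, 0], "twist": [0, 0, 0], "jaw": 1}
    - {"xyz": [-1.5, 0, 0], "twist": [0, 0, 0], "jaw": 1}
    - {"xyz": [-1.8, 0, 0], "twist": [0, 0, 0], "jaw": 1}
    - {"xyz": [-2.1, 0, 0], "twist": [0, 0, 0], "jaw": 1}

```text
time_s: 10.9
tool_pos: [0.4443, 0.2617, 0.2163]
tool_rot: [180.0, -0.0, -171.9]
force: [-1.7, 0.4, 0.5]
grip_width: 0.0004
grasp_force: 0.5
```

Emit:
servo_tool:
  plan:
    - {"xyz": [-0.3, 0, 0], "twist": [0, 0, 0], "jaw": 1}
    - {"xyz": [-0.6, 0, 0], "twist": [0, 0, 0], "jaw": 1}
    - {"xyz": [-0.9, 0, 0], "twist": [0, 0, 0], "jaw": 1}
    - {"xyz": [-1.2, 0, 0], "twist": [0, 0, 0], "jaw": 1}
    - {"xyz": [-1.5, 0, 0], "twist": [0, 0, 0], "jaw": 1}

```text
time_s: 11.32
tool_pos: [0.4574, 0.2638, 0.2157]
tool_rot: [-180.0, -0.3, -171.8]
force: [-6.7, -1.4, 3.1]
grip_width: 0.0004
grasp_force: 3.6
```

```bash
python3 -c "
from h import *
st()"
```

```text
t 11.3167 u -70.64 v 0.26 z 0.2157 Fu -6.83 Fz 3.09 [-179.96   -0.32 -171.83]
```

Emit:
servo_tool:
  plan:
    - {"xyz": [-0.2, 0, 0], "twist": [0, 0, 0], "jaw": 1}
    - {"xyz": [-0.4, 0, 0], "twist": [0, 0, 0], "jaw": 1}
    - {"xyz": [-0.6, 0, 0], "twist": [0, 0, 0], "jaw": 1}
    - {"xyz": [-0.8, 0, 0], "twist": [0, 0, 0], "jaw": 1}
    - {"xyz": [-1.0, 0, 0], "twist": [0, 0, 0], "jaw": 1}

```text
time_s: 11.73
tool_pos: [0.4672, 0.2653, 0.2158]
tool_rot: [-180.0, -0.3, -171.8]
force: [-7.6, -0.3, 4.8]
grip_width: 0.0006
grasp_force: 3.9
```

Emit:
servo_tool:
  plan:
    - {"xyz": [-0.1, 0, 0], "twist": [0, 0, 0], "jaw": 1}
    - {"xyz": [-0.2, 0, 0], "twist": [0, 0, 0], "jaw": 1}
    - {"xyz": [-0.3, 0, 0], "twist": [0, 0, 0], "jaw": 1}
    - {"xyz": [-0.4, 0, 0], "twist": [0, 0, 0], "jaw": 1}

```text
time_s: 12.07
tool_pos: [0.471, 0.2659, 0.2158]
tool_rot: [-180.0, -0.3, -171.8]
force: [-7.3, -1.8, 4.6]
grip_width: 0.0007
grasp_force: 4.0
```

```bash
python3 - <<'E'
from h import *
st()
o=env.get_obs();d=cam("scene");np.save("scene2.npy",d,allow_pickle=True)
q=proj(d,[[*(g+.06*u),.04]])[0].astype(int);a=d["img"][q[1]-35:q[1]+35,q[0]-45:q[0]+45,::-1];cv2.imwrite("pics/s2.png",cv2.resize(a,None,fx=8,fy=8,interpolation=2))
E
```

```text
t 12.0667 u -56.87 v 0.39 z 0.2158 Fu -7.52 Fz 4.57 [-179.97   -0.35 -171.81]
```

View pics/s2.png

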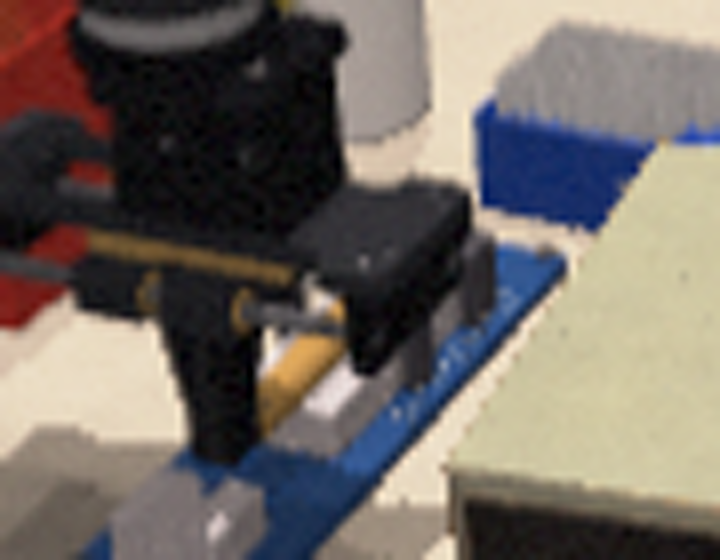

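The drag is steady at about 7.5 N, and the scene view shows the rod sliding in line with nothing touched. I'll creep on in small steps.

Emit:
servo_tool:
  plan:
    - {"xyz": [-0.1, 0, 0], "twist": [0, 0, 0], "jaw": 1}
    - {"xyz": [-0.2, 0, 0], "twist": [0, 0, 0], "jaw": 1}
    - {"xyz": [-0.3, 0, 0], "twist": [0, 0, 0], "jaw": 1}
    - {"xyz": [-0.4, 0, 0], "twist": [0, 0, 0], "jaw": 1}
    - {"xyz": [-0.5, 0, 0], "twist": [0, 0, 0], "jaw": 1}

```text
time_s: 12.53
tool_pos: [0.476, 0.2666, 0.2159]
tool_rot: [-180.0, -0.4, -171.8]
force: [-8.6, -0.2, 4.4]
grip_width: 0.0004
grasp_force: 4.2
```

Emit:
servo_tool:
  plan:
    - {"xyz": [-0.05, 0, 0], "twist": [0, 0, 0], "jaw": 1}
    - {"xyz": [-0.1, 0, 0], "twist": [0, 0, 0], "jaw": 1}
    - {"xyz": [-0.15, 0, 0], "twist": [0, 0, 0], "jaw": 1}

```text
time_s: 12.78
tool_pos: [0.4774, 0.2668, 0.2159]
tool_rot: [-180.0, -0.4, -171.8]
force: [-8.2, -1.3, 5.3]
grip_width: 0.0004
grasp_force: 4.3
```

Emit:
servo_tool:
  plan:
    - {"xyz": [-0.05, 0, 0], "twist": [0, 0, 0], "jaw": 1}
    - {"xyz": [-0.1, 0, 0], "twist": [0, 0, 0], "jaw": 1}

```text
time_s: 12.95
tool_pos: [0.4783, 0.2669, 0.2159]
tool_rot: [-180.0, -0.4, -171.8]
force: [-9.0, -1.4, 7.1]
grip_width: 0.0007
grasp_force: 4.9
```

Emit:
servo_tool:
  plan:
    - {"xyz": [-0.05, 0, 0], "twist": [0, 0, 0], "jaw": 1}
    - {"xyz": [-0.05, 0, 0], "twist": [0, 0, 0], "jaw": 1}

```text
time_s: 13.12
tool_pos: [0.4785, 0.267, 0.2158]
tool_rot: [-180.0, -0.4, -171.8]
force: [-10.2, -1.3, 6.5]
grip_width: 0.0005
grasp_force: 4.9
```

Emit:
servo_tool:
  plan:
    - {"xyz": [-0.05, 0, 0], "twist": [0, 0, 0], "jaw": 1}
    - {"xyz": [-0.05, 0, 0], "twist": [0, 0, 0], "jaw": 1}

```text
time_s: 13.28
tool_pos: [0.4787, 0.2671, 0.2158]
tool_rot: [-180.0, -0.5, -171.8]
force: [-11.3, -1.2, 6.9]
grip_width: 0.0006
grasp_force: 5.5
```

Emit:
servo_tool:
  plan:
    - {"xyz": [-0.05, 0, 0], "twist": [0, 0, 0], "jaw": 1}
    - {"xyz": [-0.05, 0, 0], "twist": [0, 0, 0], "jaw": 1}
    - {"xyz": [-0.05, 0, 0], "twist": [0, 0, 0], "jaw": 1}

```text
time_s: 13.53
tool_pos: [0.4789, 0.2671, 0.2157]
tool_rot: [-179.9, -0.5, -171.8]
force: [-11.4, -1.9, 8.6]
grip_width: 0.0005
grasp_force: 5.9
```

Emit:
servo_tool:
  plan:
    - {"xyz": [-0.05, 0, 0], "twist": [0, 0, 0], "jaw": 1}
    - {"xyz": [-0.05, 0, 0], "twist": [0, 0, 0], "jaw": 1}
    - {"xyz": [-0.05, 0, 0], "twist": [0, 0, 0], "jaw": 1}

```text
time_s: 13.78
tool_pos: [0.4792, 0.2672, 0.2157]
tool_rot: [-179.9, -0.6, -171.8]
force: [-12.3, -2.1, 8.6]
grip_width: 0.0004
grasp_force: 6.4
```

The force is rising at about 4 to 6 N per mm, as expected from the sprung stop, which now carries about 4.5 N. I'll back off and look.

Emit:
servo_tool:
  plan:
    - {"xyz": [0.1, 0, 0], "twist": [0, 0, 0], "jaw": 1}
    - {"xyz": [0.3, 0, 0], "twist": [0, 0, 0], "jaw": 1}
    - {"xyz": [0.8, 0, 0], "twist": [0, 0, 0], "jaw": 1}
    - {"xyz": [2, 0, -0.2], "twist": [0, 0, 0], "jaw": 1}
    - {"xyz": [4, 0, -2], "twist": [0, 0, 0], "jaw": 1}
    - {"xyz": [6, 0, -5], "twist": [0, 0, 0], "jaw": 1}
    - {"xyz": [6, 0, -9], "twist": [0, 0, 0], "jaw": 1}
    - {"xyz": [6, 0, -13], "twist": [0, 0, 0], "jaw": 1}
    - {"xyz": [6, 0, -17], "twist": [0, 0, 0], "jaw": 1}
    - {"xyz": [6, 0, -20], "twist": [0, 0, 0], "jaw": 1}

```text
time_s: 14.62
tool_pos: [0.4234, 0.2584, 0.4205]
tool_rot: [179.8, 0.3, -171.9]
force: [0.5, 0.8, -0.3]
grip_width: 0.0008
grasp_force: 0.0
```

```bash
python3 - <<'E'
from h import *
st()
A=[]
for nm,h,w in(("scene",35,45),("top",35,45)):
    d=cam(nm);q=proj(d,[[*(g+.03*u),.04]])[0].astype(int);A.append(cv2.resize(d["img"][q[1]-h:q[1]+h,q[0]-w:q[0]+w,::-1],(400,311),interpolation=2))
    m=cv2.inRange(cv2.cvtColor(d["img"],cv2.COLOR_RGB2HSV),(10,110,80),(25,255,255));z=np.zeros_like(m);z[q[1]-20:q[1]+25,q[0]-25:q[0]+25]=1
    p=np.argwhere(m*z)[:,::-1];X=onz(d,p,.036)[:,:2]-g;print(nm,len(p),(X@u).min(),(X@u).max(),np.median(X@n))
cv2.imwrite("pics/fin.png",np.hstack(A))
E
```

```text
t 14.6167 u -105.15 v -0.25 z 0.4205 Fu 0.63 Fz -0.33 [ 179.84    0.3  -171.89]
scene 110 -0.046132393925427694 0.08209961608436059 -0.002475918744335963
top 133 -0.038302231380426495 0.07792534854231699 -0.0009340673366413117
```

View pics/fin.png

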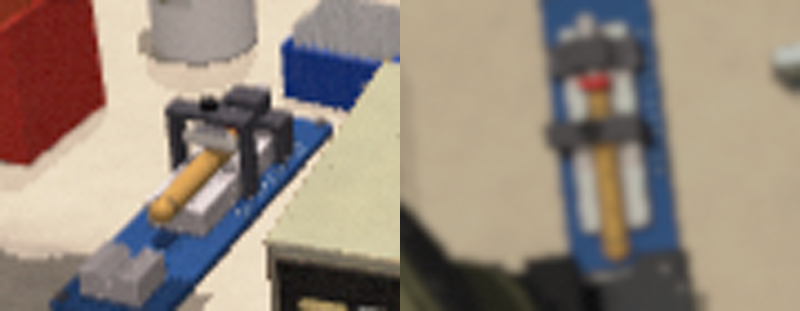

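The rod lies under the clip with its end against the red face (top crop, about (597,90)), and the robot is clear.

```bash
python3 -c "
from cell import env
print(env.sign_off())"
```

```text
the job is handed in; nothing more can be done
None
```

The brass rod is seated in the groove under the clip with its end against the red stop face (last push about 4.5 N on the stop, estimated from the wrist force), the robot is clear, and the job is handed in; no verdict was returned.

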